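# Change over the locking bar of a two-drawer stationery chest

### The job

The little wooden stationery chest has one swinging bar that locks one drawer at a time. First push the open left drawer fully shut, then push the free end of the bar round, away from the right drawer and across the front of the left one, until it is fully home against its stop, and after that pull the right drawer well open, to more than half of its travel. Leave the left drawer shut with the bar across it, and do not disturb the tape roll, the glue stick or the crayon box.

Things in the scene. Friction and masses are not known exactly. Their poses are not given: they have to be found in the camera images.
- chest: Low wooden two-drawer chest fixed on the table, 150 deep x 180 wide x 70 mm high. Origin at the centre of its underside; x points from its front to its back, y to its left as the robot sees it, z up. The front face lies at x = -75 mm; the flat top begins 13 mm behind it. Rubber stop blocks for the bar, 7 mm thick, sit on the front edges of the side walls (y = +85 and -85 mm).
- left_drawer (a joint): How far the left drawer (y = +45 mm in the chest's frame) is pulled out towards the chest's -x, in m: 0 shut, 0.085 fully open. It starts partly open. It stays where it is left; it takes 1 to 3 N to move.
- right_drawer (a joint): The same for the right drawer (y = -45 mm). It starts shut, and the stiff bar across it holds it against a pull of about 20 N.
- left_drawer_tab (a point): Middle of the left drawer's upright pull tab, 96 mm above the table: a wooden plate 10 mm thick (chest x), 44 mm wide (chest y), that stands up from the drawer's front to 105 mm above the table, 35 mm above the chest's top. Its front face is flush with the drawer's front. It moves with the drawer; there is free space behind it above the top.
- right_drawer_tab (a point): The same point on the right drawer's tab.
- lock_bar (a joint): Angle of the bar about its pin, rad: 0 = across the right drawer (along the chest's -y), pi/2 = straight out of the front (-x), pi = across the left drawer (+y), against the left stop. Its free end goes round by way of the chest's -x side. Starts near 0 and stays where it is left: the pin is stiff, 3 to 4 N at the peg turns it. An open left drawer blocks it just past pi/2.
- bar_peg (a point): Point on the axis of the round wooden peg at the bar's free end, 90 mm above the table. Peg: 16 mm diameter, 105 mm from the pin, standing up to 105 mm above the table. The bar is a grey metal strip 18 wide, 12 mm thick, 45 to 57 mm above the table, ending 12 mm past the peg's axis. With the bar across a drawer the peg is 15 mm outside the chest's side and 16 mm in front of its front.
- tape_roll: Bystander: roll of masking tape, 94 mm diameter, 19 mm high, lying loose on the chest's top behind the tabs. Origin at the centre of its underside.
- glue_stick: Bystander: glue stick standing on the table to the right of the chest, 31 mm diameter, 106 mm high. Origin at the centre of its underside.
- crayon_box: Bystander: flat carton of crayons, 62 x 95 x 22 mm, lying on the table to the left in front of the chest. Origin at the centre of its underside.
- bar_pivot (a point): Top of the bar's fixed upright pivot pin, 63 mm above the table, in front of the chest's front face at x = -91 mm, y = 0 in the chest's frame, between the two drawers.

How it is judged:
By the outcome, as a careful person would: the job done as asked, in the order asked, and still so for the second after the job is handed in, with the robot touching nothing.
It also fails if it takes over 54 s, if anything falls off the work surface, if the arm or the gripper's body presses on something with over 40 N, if the wrist force passes 120 N, or if a joint passes its speed limit or range.

### The arm

A 6-joint arm with a two-finger parallel gripper is mounted at the origin on a cart in front of the work surface, level with it; the furniture and walls round the work are solid. World frame = base frame: x ahead of the robot, y to its left, z up, the work surface at z = 0. Lengths are in mm, angles in rad, forces in N, time in s.
With the tool pointing down it reaches from about 325 to 900 mm from the base axis. Payload 3.5 kg.
Tool frame: the origin (TCP) lies midway between the tips of the shut fingers; the grasp point (between the pads) lies 19 mm behind it (r.tcp_to_grasp is the distance from the TCP to the grasp point, in mm); z points along the fingers, y is the line along which they close (so a half turn about z gives the same grasp; the last joint's range is limited). The gripper opens to 85 mm and grips with 20 to 120 N. Pads are 22 mm wide; open, the fingers measure 114 mm over their backs; the gripper's body (76 mm by 85 mm) begins 54 mm behind the grasp point. The pads swing forward as they close: fully open they stand 13 mm farther back than shut.
Start: joints at [1.21, 0.276, -0.026, 1.268, 0, 1.467], TCP at [159.353, 604.341, 231.313] pointing down, gripper open.
Joint ranges: [-3.12, 3.12], [-0.85, 1.88], [-1.08, 1.24], [-1.95, 2.15], [-1.57, 1.53], [-3.14, 3.14]. Speed limits (rad/s): [2.57, 2.57, 3.14, 3.14, 3.14, 3.14].

### API

Orientations are given as [roll, pitch, yaw] about the fixed x, y, z axes, in that order (R = Rz(yaw) Ry(pitch) Rx(roll)).
In Python, from workcell import r gives the robot as it stands. The module is installed in compiled form; this text tells all that it offers.
- The arm moves only by the tool arm_command, never from a script. Its argument "targets" is a list of rows, each a list of 3 entries, a list of its own where there are three numbers: the closure, from 0 (fully open) to 1 (shut), then the shift along the world's x, y, z in units of 40 mm (1.0 is 40 mm), then the turn, a rotation vector about the world's x, y, z in units of 6 degrees (1.0 is 6 degrees). In form: [[hand, [dx, dy, dz], [ax, ay, az]], ...]. A call has 1 to 8 rows; each row shifts and turns the commanded pose from where the row before left it; what a row does not reach is not made up. A row lasts 1/12 s, in which the tool goes at most 41.7 mm and 7.16 degrees, less where a joint would pass 70% of its speed; a pose out of reach is approached as far as the arm can. A call is refused whole if a number of a shift passes 1 or a number of a turn 1, either way. A call with a gripper value outside its range is refused whole. The fingers move at their own pace and stop on an object; the grip force is fixed at half the most. Time passes only in rows, so rows that do not move let the fingers close. It gives the time, the measured TCP pose, the force, the opening and the grip force at its end, in the units of the state.
- r.observe(): the state, without advancing time (a new reading comes with each control period).
- r.get_image(name): name is "scene" or "top"; returns a dict with "frame" (420x560x3 uint8, red, green, blue), "K" (3x3 intrinsics, pixels), "extrinsics" (4x4, takes a point from camera to world coordinates). Camera axes: x right, y down, z forward; pixel columns grow to the right and rows downward; lengths in mm; the calibration is good to about 2 mm. A picture is of the moment at which its call begins. There is no depth.
- r.hand_in(): hands the job in; it is judged then, once.
The state is a dict: "time": time; "joint_positions": joint angles; "qd": joint speeds; "joint_efforts": joint torques, N m; "ee_pos": TCP position; "ee_rot": TCP orientation; "wrist_force": force on the tool from outside, world axes, zero at the start; "ft_torque": the same for the moment, N m; "gripper_width": finger opening in mm; "finger_force": force on a finger pad.
Only numpy, scipy, OpenCV 4.12 (cv2) and the standard library are available. Lean on these libraries where they do the work, as an engineer would, in place of code of your own. Each camera call takes 0.05 s, during which the arm holds its last target. There are 200 camera calls.

## Working session

There is one attempt and no reset: what is moved stays moved. The work goes in short steps, Python scripts to look and compute and a tool call to move; the robot and the scene stay as the last step left them, time stands still between calls to the robot, and variables do not carry over. Pictures are saved under pics/ and viewed, at most 10 in all, crops included, and the job is handed in when it is done.

Besides the shell and the picture viewer there is one more tool, called after ">>>" as name(argument=value, ...), one argument or row to a line, values as JSON. arm_command: Moves the arm, as the interface text tells. Its arguments: {"type":"object","properties":{"targets":{"type":"array","items":{"type":"array"}}},"required":["targets"]}

```bash
mkdir -p pics; python3 - <<'E'
from workcell import r
import cv2,numpy as np
for n in("scene","top"):
    d=r.get_image(n); cv2.imwrite(f"pics/{n}0.png",d["frame"][:,:,::-1]); print(n,d["K"].tolist(),np.round(d["extrinsics"],3).tolist())
print(r.observe())
E
```

```text
scene [[406.39402421181444, 0.0, 279.3876072505157], [0.0, 406.39402421181444, 204.224592045706], [0.0, 0.0, 1.0]] [[0.505, -0.477, 0.719, -235.271], [-0.863, -0.278, 0.421, -694.719], [-0.001, -0.834, -0.552, 664.82], [0.0, 0.0, 0.0, 1.0]]
top [[530.3081673548296, 0.0, 276.8567963889789], [0.0, 530.3081673548296, 211.80958526560784], [0.0, 0.0, 1.0]] [[0.027, -0.986, 0.163, 300.155], [-0.999, -0.03, -0.016, -241.578], [0.021, -0.162, -0.987, 1375.82], [0.0, 0.0, 0.0, 1.0]]
{'time': 0.1, 'joint_positions': array([ 1.20959127e+00,  2.77102280e-01, -2.77515946e-02,  1.26798432e+00,
       -7.78558528e-07,  1.46738108e+00]), 'qd': array([ 0.00049843, -0.00177125,  0.00319239,  0.00216137, -0.00025789,
        0.00062308]), 'joint_efforts': array([ 4.04324128e-04, -4.46706355e+01,  2.96129125e+01,  8.46521929e-03,
       -8.40394046e-05, -1.60866733e-05]), 'ee_pos': array([159.10937611, 603.68138161, 230.23964687]), 'ee_rot': array([-3.13956162e+00, -2.10009421e-04,  2.88380263e+00]), 'wrist_force': array([ 0.26547761,  0.59643204, -0.31681157]), 'ft_torque': array([-0.02169036, -0.00927063, -0.02229735]), 'finger_force': 0.0, 'gripper_width': 85.26894752435747}
```

View pics/scene0.png

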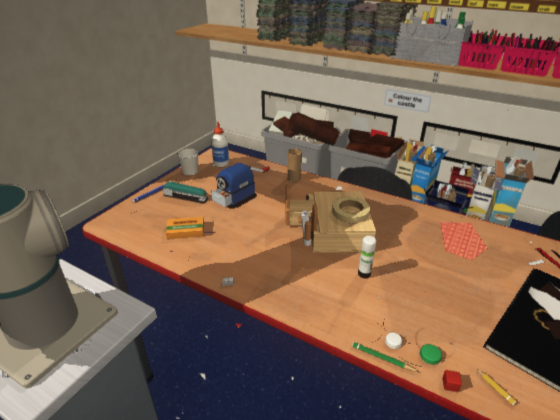

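View pics/top0.png

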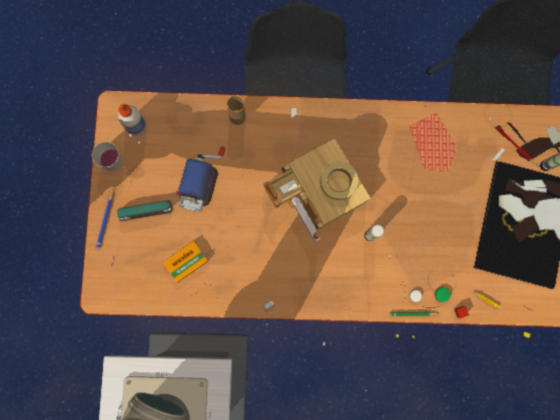

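```bash
python3 - <<'E'
import cv2
a=cv2.imread("pics/top0.png")[125:255,250:400]; a=cv2.resize(a,None,fx=4.6,fy=4.6,interpolation=cv2.INTER_CUBIC); cv2.imwrite("pics/topc.png",a)
a=cv2.imread("pics/scene0.png")[170:290,270:390]; a=cv2.resize(a,None,fx=5,fy=5,interpolation=cv2.INTER_CUBIC); cv2.imwrite("pics/scenec.png",a)
E
```

```text
(no output)
```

View pics/topc.png

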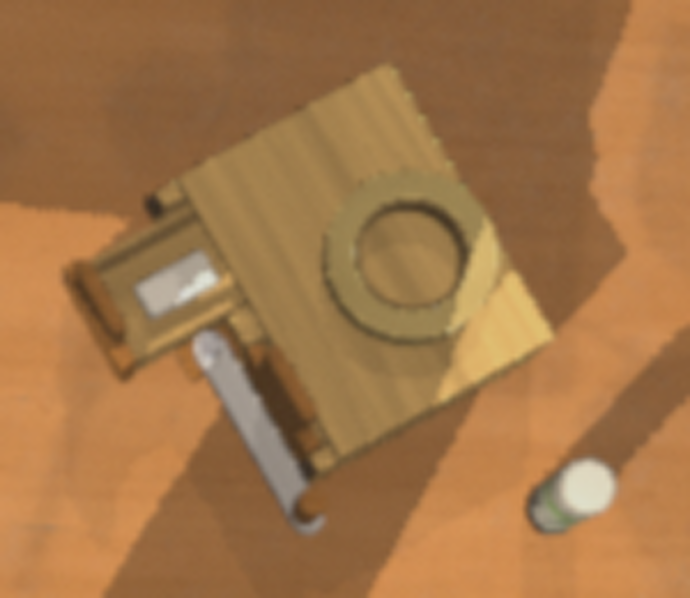

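View pics/scenec.png

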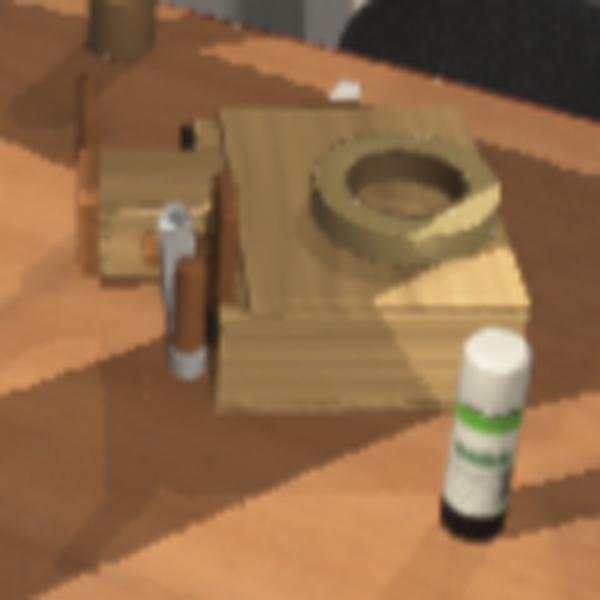

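```bash
cat > h.py <<'E'
import numpy as np,cv2
from workcell import r
from scipy.optimize import least_squares
def cams():
    o={}
    for n in("scene","top"):
        d=r.get_image(n); o[n]=(np.array(d["K"]),np.array(d["extrinsics"]),d["frame"])
    return o
def proj(c,P):
    K,E,_=c; q=(np.atleast_2d(P)-E[:3,3])@E[:3,:3]; u=q@K.T; return u[:,:2]/u[:,2:]
def ray(c,uv,z):
    K,E,_=c; d=E[:3,:3]@np.linalg.solve(K,[uv[0],uv[1],1]); o=E[:3,3]; return o+d*(z-o[2])/d[2]
E
python3 - <<'E'
from h import *
C=cams()
T=[((75,90,70),(390,65)),((75,-90,70),(553,335)),((-62,-90,70),(335,470)),((-62,90,70),(183,178)),((-91,0,63),(207,345))]
S=[((75,-90,70),(528,303)),((-62,-90,70),(245,303)),((75,90,70),(460,108)),((-62,90,70),(222,108)),((-91,0,63),(175,210))]
up=lambda p,s,o:((np.array(p)+.5)/s-.5+o)
def W(p,X):
    c,s=np.cos(p[2]),np.sin(p[2]); X=np.array(X,float); return np.c_[p[0]+c*X[:,0]-s*X[:,1],p[1]+s*X[:,0]+c*X[:,1],X[:,2]]
PT=np.array([up(b,4.6,(250,125)) for a,b in T]);PS=np.array([up(b,5,(270,170)) for a,b in S])
f=lambda p:np.r_[(proj(C["top"],W(p,[a for a,b in T]))-PT).ravel(),(proj(C["scene"],W(p,[a for a,b in S]))-PS).ravel()]
for y in(0,-1):
  s=least_squares(f,[600,-350,y]); print(s.x,s.cost,np.round(s.fun,1))
p=s.x; print(np.degrees(p[2]))
np.save("p.npy",p)
def toc(w): 
    c,s=np.cos(p[2]),np.sin(p[2]); d=w[:2]-p[:2]; return np.round([c*d[0]+s*d[1],-s*d[0]+c*d[1]],1)
# tab left front top edge, peg top, glue top, tape top
for n,uv,z in(("tabTopL",(80,262),105),("tabTopR",(122,335),105),("peg",(309,500),105),("glue",(587,487),106),("tape",(414,254),89)):
    w=ray(C["top"],up(uv,4.6,(250,125)),z); print(n,w.round(1),toc(w))
for n,uv,z in(("pegS",(188,262),105),("glueS",(496,345),106)):
    w=ray(C["scene"],up(uv,5,(270,170)),z); print(n,w.round(1),toc(w))
w=ray(C["top"],(186,261),22);print("box",w,toc(w))
for n,X in(("pegR",(-91,-105,90)),("pegL",(-91,105,90)),("pegOut",(-196,0,90)),("pivot",(-91,0,63)),("tabL0",(-70,45,96)),("tabR0",(-70,-45,96))): print(n,W(p,[X]).round(1))
E
```

```text
[ 595.90217074 -387.40512251   -1.03848628] 6.879419013354291 [ 0.6 -0.6  0.8  1.3  1.  -2.1 -1.1 -0.3  0.9 -0.1 -0.4  0.3 -0.6  0.4
  0.3  0.1 -1.3  0.2 -0.7  0.3]
[ 595.90217082 -387.40512254   -1.03848628] 6.8794190133545206 [ 0.6 -0.6  0.8  1.3  1.  -2.1 -1.1 -0.3  0.9 -0.1 -0.4  0.3 -0.6  0.4
  0.3  0.1 -1.3  0.2 -0.7  0.3]
-59.500881000645016
tabTopL [ 584.4 -236.   105. ] [-136.3   66.9]
tabTopR [ 545.5 -259.5  105. ] [-135.8   21.5]
peg [ 460.3 -360.1  105. ] [ -92.3 -103. ]
glue [ 471.4 -506.5  106. ] [  39.5 -167.7]
tape [ 598.1 -416.6   89. ] [ 26.3 -12.9]
pegS [ 461.8 -361.8  105. ] [ -90.1 -102.6]
glueS [ 473.4 -508.2  106. ] [  41.9 -166.9]
box [390.15461142 -36.27949239  22.        ] [-407.     0.9]
pegR [[ 459.2 -362.3   90. ]]
pegL [[ 640.2 -255.7   90. ]]
pegOut [[ 496.4 -218.5   90. ]]
pivot [[ 549.7 -309.    63. ]]
tabL0 [[ 599.1 -304.3   96. ]]
tabR0 [[ 521.6 -349.9   96. ]]
```

>>> arm_command(
  targets=[
    [1,[0.4,-0.85,0],[0,0,0.94]],
    [1,[0.4,-0.85,0],[0,0,0.94]],
    [1,[0.4,-0.85,0],[0,0,0.94]],
    [1,[0.4,-0.85,0],[0,0,0.94]],
    [1,[0.4,-0.85,0],[0,0,0.94]],
    [1,[0.4,-0.85,0],[0,0,0.94]],
    [1,[0.4,-0.85,0],[0,0,0.94]],
    [1,[0.4,-0.85,0],[0,0,0.94]],
  ],
)

```text
time: 0.87
ee_pos: [287.5, 330.6, 231.2]
ee_rot: [-3.141, 0.0, -2.606]
wrist_force: [0.8, 0.1, -0.5]
gripper_width: 0.2
finger_force: 0.0
```

>>> arm_command(
  targets=[
    [1,[0.4,-0.85,0],[0,0,0]],
    [1,[0.4,-0.85,0],[0,0,0]],
    [1,[0.4,-0.85,0],[0,0,0]],
    [1,[0.4,-0.85,0],[0,0,0]],
    [1,[0.4,-0.85,0],[0,0,0]],
    [1,[0.4,-0.85,0],[0,0,0]],
    [1,[0.4,-0.85,0],[0,0,0]],
    [1,[0.4,-0.85,0],[0,0,0]],
  ],
)

```text
time: 1.53
ee_pos: [415.6, 58.5, 231.4]
ee_rot: [-3.141, 0.001, -2.612]
wrist_force: [0.5, 0.6, -0.2]
gripper_width: 0.1
finger_force: 0.0
```

>>> arm_command(
  targets=[
    [1,[0.4,-0.85,0],[0,0,0]],
    [1,[0.4,-0.85,0],[0,0,0]],
    [1,[0.4,-0.85,0],[0,0,0]],
    [1,[0.4,-0.85,0],[0,0,0]],
    [1,[0.4,-0.85,0],[0,0,0]],
    [1,[0.4,-0.85,0],[0,0,0]],
    [1,[0.4,-0.6,0],[0,0,0]],
    [1,[0,0,0],[0,0,0]],
  ],
)

```text
time: 2.2
ee_pos: [530.3, -172.6, 231.1]
ee_rot: [-3.138, 0.001, -2.616]
wrist_force: [0.6, 0.1, -0.4]
gripper_width: -0.1
finger_force: 0.0
```

>>> arm_command(
  targets=[
    [1,[0,0,-0.95],[0,0,0]],
    [1,[0,0,-0.95],[0,0,0]],
    [1,[0,0,-0.95],[0,0,0]],
    [1,[0,0,-0.95],[0,0,0]],
    [1,[0.15,-0.33,0],[0,0,0]],
    [1,[0.15,-0.33,0],[0,0,0]],
    [1,[0.15,-0.33,0],[0,0,0]],
    [1,[0.15,-0.33,0],[0,0,0]],
  ],
)

```text
time: 2.87
ee_pos: [555.3, -223.8, 83.0]
ee_rot: [-3.135, 0.004, -2.612]
wrist_force: [0.9, -0.2, 0.8]
gripper_width: -0.1
finger_force: 0.0
```

>>> arm_command(
  targets=[
    [1,[0.1,-0.175,0],[0,0,0]],
    [1,[0.1,-0.175,0],[0,0,0]],
    [1,[0.1,-0.175,0],[0,0,0]],
    [1,[0.1,-0.175,0],[0,0,0]],
    [1,[0.1,-0.175,0],[0,0,0]],
    [1,[0.1,-0.175,0],[0,0,0]],
    [1,[0.1,-0.175,0],[0,0,0]],
    [1,[0,0,0],[0,0,0]],
  ],
)

```text
time: 3.53
ee_pos: [580.5, -271.3, 79.4]
ee_rot: [-3.139, 0.0, -2.613]
wrist_force: [0.4, 0.1, -0.3]
gripper_width: 0.0
finger_force: 0.0
```

```bash
cat >> h.py <<'E'
def chest():
    p=np.load("p.npy"); o=r.observe(); c,s=np.cos(p[2]),np.sin(p[2]); d=o["ee_pos"][:2]-p[:2]; F=o["wrist_force"]
    print("chest xy",np.round([c*d[0]+s*d[1],-s*d[0]+c*d[1]],1),"z",o["ee_pos"][2].round(1),"F",np.round([c*F[0]+s*F[1],-s*F[0]+c*F[1],F[2]],1),"yaw",np.degrees(o["ee_rot"][2]).round(1))
E
python3 -c "from h import *;chest()"
```

```text
chest xy [-107.9   45.7] z 79.4 F [ 0.2  0.4 -0.3] yaw -149.7
```

>>> arm_command(
  targets=[
    [1,[0.06,-0.11,0],[0,0,0]],
    [1,[0.06,-0.11,0],[0,0,0]],
    [1,[0.06,-0.11,0],[0,0,0]],
  ],
)

```text
time: 3.78
ee_pos: [586.5, -282.5, 79.0]
ee_rot: [3.141, 0.0, -2.611]
wrist_force: [0.2, 1.2, 0.1]
gripper_width: -0.0
finger_force: 0.6
```

```bash
python3 - <<'E'
from h import *
chest()
C=cams()
a=cv2.resize(C["top"][2][125:255,240:390,::-1],None,fx=4.6,fy=4.6,interpolation=cv2.INTER_CUBIC)
b=cv2.resize(C["scene"][2][150:270,270,None] if 0 else C["scene"][2][140:270,260:390,::-1],(598,598),interpolation=cv2.INTER_CUBIC)
b=cv2.resize(b,(400,400)); a=cv2.resize(a,(400,347))
o=np.zeros((400,800,3),np.uint8); o[:347,:400]=a; o[:,400:]=b; cv2.imwrite("pics/s1.png",o)
E
```

```text
chest xy [-95.2  45.2] z 79.0 F [-0.9  0.8  0.1] yaw -149.6
```

View pics/s1.png

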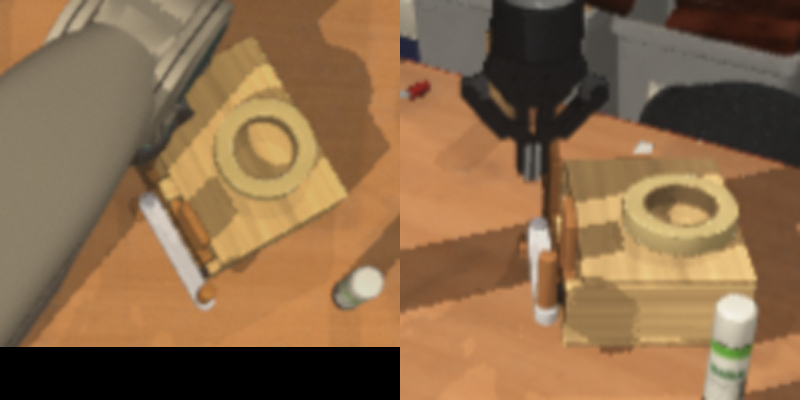

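>>> arm_command(
  targets=[
    [1,[0.04,-0.07,0],[0,0,0]],
    [1,[0.04,-0.07,0],[0,0,0]],
    [1,[0.03,-0.05,0],[0,0,0]],
  ],
)

```text
time: 4.13
ee_pos: [589.6, -288.3, 79.1]
ee_rot: [3.136, 0.0, -2.611]
wrist_force: [-4.5, 9.9, 6.4]
gripper_width: 0.1
finger_force: 5.5
```

```bash
python3 -c "from h import *;chest()"
```

```text
chest xy [-88.6  44.9] z 79.1 F [-10.8   1.1   6.4] yaw -149.6
```

>>> arm_command(
  targets=[
    [1,[0.02,-0.04,0],[0,0,0]],
    [1,[0,0,0],[0,0,0]],
  ],
)

```text
time: 4.3
ee_pos: [589.6, -288.2, 79.2]
ee_rot: [3.133, 0.0, -2.611]
wrist_force: [-4.0, 9.2, 6.6]
gripper_width: -0.1
finger_force: 5.3
```

```bash
python3 -c "from h import *;chest()"
```

```text
chest xy [-88.7  44.9] z 79.2 F [-9.9  1.2  6.6] yaw -149.6
```

>>> arm_command(
  targets=[
    [1,[-0.38,0.65,0],[0,0,0]],
    [1,[0,0,0.95],[0,0,0]],
    [1,[0,0,0.95],[0,0,0]],
    [1,[-0.63,-0.78,0],[0,0,0]],
    [1,[-0.63,-0.78,0],[0,0,0]],
    [1,[-0.63,-0.78,0],[0,0,0]],
    [1,[-0.63,-0.78,0],[0,0,0]],
    [1,[0,0,0],[0,0,0]],
  ],
)

```text
time: 4.97
ee_pos: [472.1, -396.4, 155.9]
ee_rot: [-3.138, -0.003, -2.619]
wrist_force: [0.6, 1.5, -0.2]
gripper_width: -0.1
finger_force: 0.0
```

```bash
python3 -c "from h import *;chest()"
```

```text
chest xy [ -55.1 -111.2] z 155.9 F [-1.   1.3 -0.2] yaw -150.0
```

>>> arm_command(
  targets=[
    [1,[0.12,0.06,-0.6],[0,0,0]],
    [1,[0,0,-0.7],[0,0,0]],
    [1,[0,0,-0.65],[0,0,0]],
    [1,[0,0,0],[0,0,0]],
  ],
)

```text
time: 5.3
ee_pos: [477.3, -385.2, 71.9]
ee_rot: [3.132, -0.003, -2.612]
wrist_force: [-0.6, 0.9, -0.1]
gripper_width: 0.5
finger_force: 0.0
```

```bash
python3 - <<'E'
from h import *
chest()
C=cams()
a=cv2.resize(C["top"][2][125:255,240:390,::-1],(400,347),interpolation=cv2.INTER_CUBIC)
b=cv2.resize(C["scene"][2][140:270,260:390,::-1],(400,400),interpolation=cv2.INTER_CUBIC)
o=np.zeros((400,800,3),np.uint8); o[:347,:400]=a; o[:,400:]=b; cv2.imwrite("pics/s2.png",o)
E
```

```text
chest xy [ -62.1 -101.1] z 71.9 F [-1.1 -0.1 -0.1] yaw -149.7
```

View pics/s2.png

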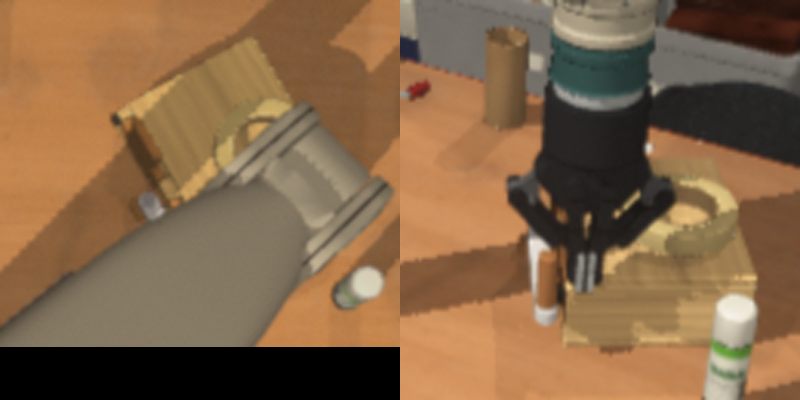

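```bash
python3 - <<'E'
from h import *
p=np.load("p.npy"); c,s=np.cos(p[2]),np.sin(p[2]); R=np.array([[c,-s],[s,c]])
def pos(t): 
    e=np.array([-np.sin(t),-np.cos(t)]);g=np.array([-np.cos(t),np.sin(t)]); return np.array([-91,0])+105*e-22.5*g
P=[np.array([-62.1,-101.1])]+[pos(np.radians(6*k)) for k in range(0,31)]
for k in range(1,len(P)): print(k-1,np.round(R@(P[k]-P[k-1])/40,2).tolist(), np.round(P[k],0).tolist())
E
```

```text
0 [-0.17, 0.09] [-68.0, -105.0]
1 [-0.18, 0.22] [-80.0, -107.0]
2 [-0.16, 0.23] [-91.0, -107.0]
3 [-0.13, 0.25] [-102.0, -107.0]
4 [-0.1, 0.26] [-113.0, -105.0]
5 [-0.08, 0.27] [-124.0, -102.0]
6 [-0.05, 0.28] [-135.0, -98.0]
7 [-0.02, 0.28] [-145.0, -93.0]
8 [0.01, 0.28] [-154.0, -87.0]
9 [0.04, 0.28] [-163.0, -80.0]
10 [0.07, 0.27] [-171.0, -72.0]
11 [0.1, 0.26] [-178.0, -63.0]
12 [0.12, 0.25] [-184.0, -54.0]
13 [0.15, 0.24] [-189.0, -44.0]
14 [0.17, 0.22] [-193.0, -33.0]
15 [0.2, 0.2] [-196.0, -23.0]
16 [0.22, 0.18] [-198.0, -11.0]
17 [0.23, 0.16] [-198.0, -0.0]
18 [0.25, 0.13] [-198.0, 11.0]
19 [0.26, 0.1] [-196.0, 22.0]
20 [0.27, 0.08] [-193.0, 33.0]
21 [0.28, 0.05] [-189.0, 44.0]
22 [0.28, 0.02] [-184.0, 54.0]
23 [0.28, -0.01] [-178.0, 63.0]
24 [0.28, -0.04] [-171.0, 72.0]
25 [0.27, -0.07] [-163.0, 80.0]
26 [0.26, -0.1] [-154.0, 87.0]
27 [0.25, -0.12] [-145.0, 93.0]
28 [0.24, -0.15] [-135.0, 98.0]
29 [0.22, -0.17] [-124.0, 102.0]
30 [0.2, -0.2] [-114.0, 105.0]
```

>>> arm_command(
  targets=[
    [1,[-0.17,0.09,0.1],[0,0,0]],
    [1,[-0.18,0.22,0],[0,0,-1]],
    [1,[-0.16,0.23,0],[0,0,-1]],
    [1,[-0.13,0.25,0],[0,0,-1]],
    [1,[-0.1,0.26,0],[0,0,-1]],
    [1,[-0.08,0.27,0],[0,0,-1]],
    [1,[0,0,0],[0,0,0]],
  ],
)

```text
time: 5.98
ee_pos: [448.0, -335.8, 84.3]
ee_rot: [-3.138, 0.002, -3.137]
wrist_force: [0.7, 0.1, -0.1]
gripper_width: 0.1
finger_force: 0.0
```

```bash
python3 -c "from h import *;chest()"
```

```text
chest xy [-119.5 -101.2] z 84.3 F [ 0.3  0.7 -0.1] yaw -179.7
```

>>> arm_command(
  targets=[
    [1,[-0.05,0.28,-0.15],[0,0,-1]],
    [1,[-0.02,0.28,0],[0,0,-1]],
    [1,[0.01,0.28,0],[0,0,-1]],
    [1,[0.04,0.28,0],[0,0,-1]],
    [1,[0.07,0.27,0],[0,0,-1]],
    [1,[0.1,0.26,0],[0,0,-1]],
    [1,[0.12,0.25,0],[0,0,-1]],
    [1,[0,0,0],[0,0,0]],
  ],
)

```text
time: 6.65
ee_pos: [460.3, -259.7, 77.6]
ee_rot: [3.141, 0.004, 2.417]
wrist_force: [-0.1, -0.7, -0.6]
gripper_width: -0.1
finger_force: 0.0
```

```bash
python3 - <<'E'
from h import *
chest()
C=cams()
a=cv2.resize(C["top"][2][125:255,240:390,::-1],(400,347),interpolation=cv2.INTER_CUBIC)
b=cv2.resize(C["scene"][2][160:290,230:360,::-1],(400,400),interpolation=cv2.INTER_CUBIC)
o=np.zeros((400,800,3),np.uint8); o[:347,:400]=a; o[:,400:]=b; cv2.imwrite("pics/s3.png",o)
E
```

```text
chest xy [-178.8  -52. ] z 77.6 F [ 0.5 -0.4 -0.6] yaw 138.5
```

View pics/s3.png

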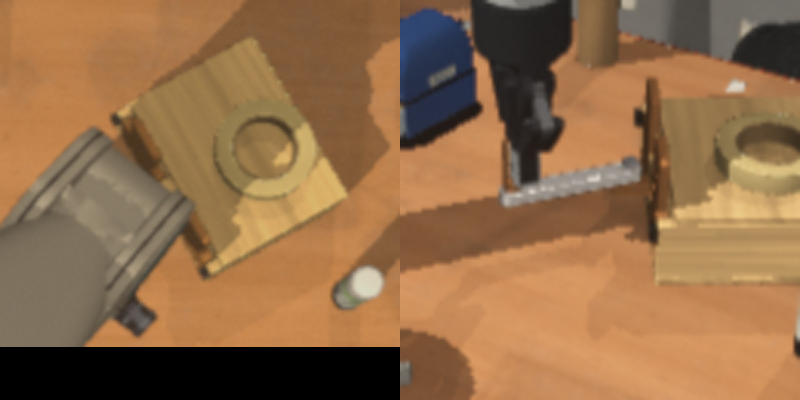

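>>> arm_command(
  targets=[
    [1,[0.1,0.3,0],[0,0,-1]],
    [1,[0.15,0.26,0],[0,0,-1]],
    [1,[0.2,0.2,0],[0,0,-1]],
    [1,[0.22,0.18,0],[0,0,-1]],
    [1,[0.23,0.16,0],[0,0,-1]],
    [1,[0.25,0.13,0],[0,0,-1]],
    [1,[0.26,0.1,0],[0,0,-1]],
    [1,[0,0,0],[0,0,0]],
  ],
)

```text
time: 7.42
ee_pos: [516.3, -206.6, 75.8]
ee_rot: [3.14, 0.0, 1.684]
wrist_force: [-0.2, -0.2, -0.5]
gripper_width: 0.4
finger_force: 0.0
```

```bash
python3 -c "from h import *;chest()"
```

```text
chest xy [-196.2   23.1] z 75.8 F [ 0.1 -0.3 -0.5] yaw 96.5
```

Exactly on track. Rows 20–27.

>>> arm_command(
  targets=[
    [1,[0.27,0.08,0],[0,0,-1]],
    [1,[0.28,0.05,0],[0,0,-1]],
    [1,[0.28,0.02,0],[0,0,-1]],
    [1,[0.28,-0.01,0],[0,0,-1]],
    [1,[0.28,-0.04,0],[0,0,-1]],
    [1,[0.27,-0.07,0],[0,0,-1]],
    [1,[0.26,-0.1,0],[0,0,-1]],
    [1,[0,0,0],[0,0,0]],
  ],
)

```text
time: 8.08
ee_pos: [592.8, -209.6, 75.3]
ee_rot: [3.141, -0.001, 0.951]
wrist_force: [0.6, -0.1, -0.4]
gripper_width: 0.0
finger_force: 0.0
```

```bash
python3 -c "from h import *;chest()"
```

```text
chest xy [-154.8   87.6] z 75.3 F [ 0.4  0.4 -0.4] yaw 54.5
```

>>> arm_command(
  targets=[
    [1,[0.25,-0.12,0],[0,0,-1]],
    [1,[0.24,-0.15,0],[0,0,-1]],
    [1,[0.22,-0.17,0],[0,0,-1]],
    [1,[0.12,-0.12,0],[0,0,-0.9]],
    [1,[0,0,0],[0,0,0]],
  ],
)

```text
time: 8.5
ee_pos: [625.2, -231.7, 75.1]
ee_rot: [-3.141, -0.001, 0.544]
wrist_force: [-0.4, 0.4, 0.7]
gripper_width: 0.0
finger_force: 0.1
```

```bash
python3 -c "from h import *;chest()"
```

```text
chest xy [-119.3  104.3] z 75.1 F [-0.5 -0.1  0.7] yaw 31.2
```

Now small steps along chest +x until the stop is felt.

>>> arm_command(
  targets=[
    [1,[0.04,-0.065,0],[0,0,0]],
    [1,[0.04,-0.065,0],[0,0,0]],
    [1,[0.02,-0.04,0],[0,0,0]],
    [1,[0,0,0],[0,0,0]],
  ],
)

```text
time: 8.83
ee_pos: [628.3, -237.0, 75.1]
ee_rot: [-3.139, -0.001, 0.543]
wrist_force: [0.0, 5.8, 0.8]
gripper_width: -0.1
finger_force: 2.6
```

```bash
python3 -c "from h import *;chest()"
```

```text
chest xy [-113.1  104.2] z 75.1 F [-5.   3.   0.8] yaw 31.1
```

>>> arm_command(
  targets=[
    [1,[0.04,-0.065,0],[0,0,0]],
    [1,[0.04,-0.065,0],[0,0,0]],
    [1,[0,0,0],[0,0,0]],
  ],
)

```text
time: 9.08
ee_pos: [628.6, -237.4, 74.9]
ee_rot: [-3.128, -0.001, 0.545]
wrist_force: [-6.1, 16.4, 8.4]
gripper_width: 0.1
finger_force: 8.8
```

```bash
python3 -c "from h import *;chest()"
```

```text
chest xy [-112.6  104.3] z 74.9 F [-17.2   3.1   8.4] yaw 31.2
```

>>> arm_command(
  targets=[
    [1,[-0.5,0.86,0],[0,0,0]],
    [1,[0,0,1],[0,0,0]],
    [1,[0,0,1],[0,0,0]],
    [1,[-0.41,-0.82,0],[0,0,0]],
    [1,[-0.41,-0.82,0],[0,0,0]],
    [1,[-0.41,-0.82,0],[0,0,0]],
    [1,[-0.41,-0.82,0],[0,0,0]],
    [1,[-0.41,-0.82,0],[0,0,0]],
  ],
)

```text
time: 9.75
ee_pos: [529.0, -375.6, 156.1]
ee_rot: [3.139, 0.002, 0.543]
wrist_force: [0.8, -0.1, -0.7]
gripper_width: 0.1
finger_force: 0.0
```

>>> arm_command(
  targets=[
    [1,[0,0,0],[0,0,0]],
    [1,[0,0,0],[0,0,0]],
  ],
)

```text
time: 9.92
ee_pos: [528.9, -376.0, 155.7]
ee_rot: [3.14, 0.001, 0.538]
wrist_force: [-0.1, -0.0, 0.4]
gripper_width: 0.2
finger_force: 0.0
```

```bash
python3 - <<'E'
from h import *
chest()
C=cams()
a=cv2.resize(C["top"][2][125:255,240:390,::-1],(400,347),interpolation=cv2.INTER_CUBIC)
b=cv2.resize(C["scene"][2][150:280,260:390,::-1],(400,400),interpolation=cv2.INTER_CUBIC)
o=np.zeros((400,800,3),np.uint8); o[:347,:400]=a; o[:,400:]=b; cv2.imwrite("pics/s4.png",o)
E
```

```text
chest xy [-43.9 -51.9] z 155.7 F [-0.  -0.1  0.4] yaw 30.8
```

View pics/s4.png

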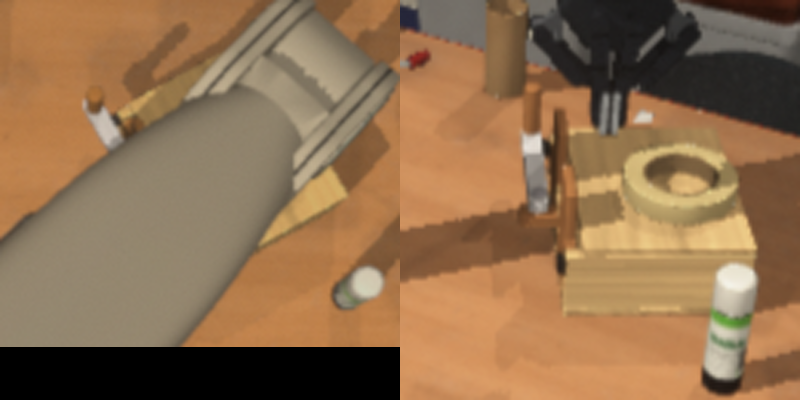

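>>> arm_command(
  targets=[
    [1,[0,0,-0.7],[0,0,0]],
    [1,[0,0,-0.6],[0,0,0]],
    [1,[0,0,-0.4],[0,0,0]],
    [1,[0,0,-0.1],[0,0,0]],
    [1,[0,0,0],[0,0,0]],
  ],
)

```text
time: 10.43
ee_pos: [529.6, -370.9, 81.6]
ee_rot: [-3.138, 0.001, 0.543]
wrist_force: [0.1, -0.3, -0.1]
gripper_width: 0.2
finger_force: 0.0
```

>>> arm_command(
  targets=[
    [1,[-0.1,0.17,0],[0,0,0]],
    [1,[-0.1,0.17,0],[0,0,0]],
    [1,[-0.1,0.17,0],[0,0,0]],
    [1,[0,0,0],[0,0,0]],
  ],
)

```text
time: 10.77
ee_pos: [517.6, -351.0, 84.5]
ee_rot: [-3.141, -0.0, 0.541]
wrist_force: [0.5, 0.7, -0.0]
gripper_width: -0.4
finger_force: 0.0
```

```bash
python3 -c "from h import *;chest()"
```

```text
chest xy [-71.1 -49. ] z 84.5 F [-0.4  0.8 -0. ] yaw 31.0
```

>>> arm_command(
  targets=[
    [1,[-0.1,0.17,-0.04],[0,0,0]],
    [1,[-0.1,0.17,0],[0,0,0]],
    [1,[-0.1,0.17,0],[0,0,0]],
    [1,[-0.1,0.17,0],[0,0,0]],
    [1,[-0.1,0.17,0],[0,0,0]],
    [1,[-0.1,0.17,0],[0,0,0]],
    [1,[0,0,0],[0,0,0]],
  ],
)

```text
time: 11.35
ee_pos: [492.4, -309.6, 81.2]
ee_rot: [-3.138, 0.001, 0.541]
wrist_force: [0.4, 0.6, -0.7]
gripper_width: -0.0
finger_force: 0.0
```

```bash
python3 -c "from h import *;chest()"
```

```text
chest xy [-119.6  -49.7] z 81.2 F [-0.3  0.7 -0.7] yaw 31.0
```

>>> arm_command(
  targets=[
    [1,[0.15,-0.26,0],[0,0,0]],
    [1,[0,0,0],[0,0,0]],
    [1,[0,0,0.9],[0,0,0]],
    [1,[0,0,0.9],[0,0,0]],
    [1,[0,0,0.9],[0,0,0]],
    [1,[-0.5,0.8,0.3],[0,0,0]],
    [1,[-0.5,0.8,0.3],[0,0,0]],
    [1,[-0.5,0.8,0.3],[0,0,0]],
  ],
)

```text
time: 12.02
ee_pos: [440.4, -226.5, 226.9]
ee_rot: [3.14, -0.001, 0.539]
wrist_force: [0.6, 0.3, 0.1]
gripper_width: 0.1
finger_force: 0.0
```

>>> arm_command(
  targets=[
    [1,[-0.5,0.8,0],[0,0,0]],
    [1,[-0.5,0.8,0],[0,0,0]],
    [1,[-0.5,0.8,0],[0,0,0]],
    [1,[-0.3,0.8,0],[0,0,0]],
    [1,[0,0.8,0],[0,0,0]],
    [1,[0,0.8,0],[0,0,0]],
    [1,[0,0,0],[0,0,0]],
    [1,[0,0,0],[0,0,0]],
  ],
)

```text
time: 12.68
ee_pos: [368.5, -33.3, 226.0]
ee_rot: [3.141, -0.0, 0.544]
wrist_force: [0.0, -0.0, 0.6]
gripper_width: 0.0
finger_force: 0.0
```

```bash
python3 - <<'E'
from h import *
chest()
C=cams()
a=cv2.resize(C["top"][2][125:255,240:390,::-1],(400,347),interpolation=cv2.INTER_CUBIC)
b=cv2.resize(C["scene"][2][150:280,260:390,::-1],(400,400),interpolation=cv2.INTER_CUBIC)
o=np.zeros((400,800,3),np.uint8); o[:347,:400]=a; o[:,400:]=b; cv2.imwrite("pics/s5.png",o)
E
```

```text
chest xy [-420.5  -16.2] z 226.0 F [0.  0.  0.6] yaw 31.1
```

View pics/s5.png

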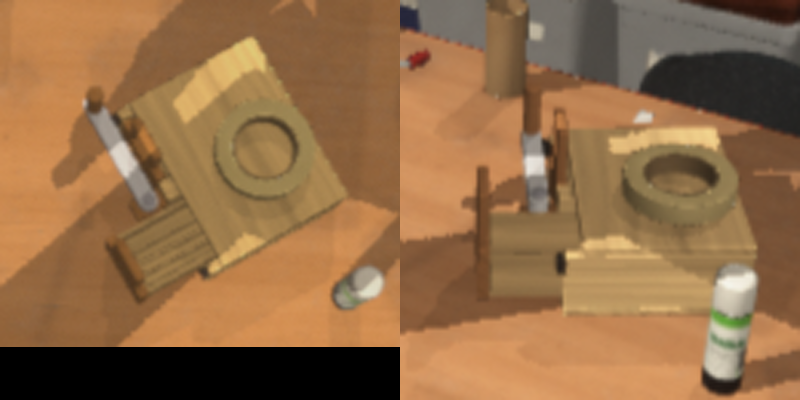

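The picture shows the bar across the shut left drawer (top view, about (125,160)). The right drawer is well open, with its tab at about (125,265), and the tape roll and glue stick are where they were.

```bash
python3 -c "from workcell import r;print(r.hand_in())"
```

```text
the job is handed in; nothing more can be done
None
```

The job is handed in at about 13 s of the 54 s allowed: the left drawer is shut, the bar is across it against its stop, and the right drawer is about 69 of 85 mm open. The last picture shows the tape roll and glue stick unmoved; the crayon box was outside that view, and the arm passed well above it.

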